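# Gauge the press spindle's thread

### The arm

A 7-joint arm with a two-finger parallel gripper is mounted at the origin on the work surface. World frame = base frame: x ahead of the robot, y to its left, z up, the work surface at z = 0. Lengths are in mm, angles in rad, forces in N, time in s.
With the tool pointing down it reaches from about 400 to 850 mm from the base axis. Payload 4.5 kg.
Tool frame: the origin (TCP) lies midway between the tips of the shut fingers; the grasp point (between the pads) lies 19 mm behind it (grasp_offset is the distance from the TCP to the grasp point, in mm); z points along the fingers, x is the direction in which the jaws open and shut, and the axes are right-handed (so a half turn about z gives the same grasp; the last joint's range is limited). The gripper opens to 88 mm and grips with 3 to 60 N. Pads are 18 mm wide; open, the fingers measure 123 mm over their backs; the gripper's body (75 mm by 187 mm) begins 45 mm behind the grasp point.
Start: joints at [-1.133, 0.689, -0.195, 1.565, 0.157, 0.902, -0.215], TCP at [245.556, 574.768, 216.843] pointing down, gripper open.
Joint ranges: [-3.01, 3.01], [-0.46, 2.08], [-1.47, 1.51], [0.13, 2.56], [-1, 4.14], [0.04, 2.09], [-2.66, 2.66]. Speed limits (rad/s): [2.57, 2.57, 3.14, 3.14, 3.14, 3.14, 3.14].

### API

Orientations are given as a 3x3 rotation matrix whose columns are the frame's x, y, z axes.
In Python, from bench import observe, capture, get_calibration, job_done, grasp_offset gives the robot as it stands.
- The arm moves only by the tool play_rows, never from a script. Its argument "motion" is a list of rows, each a list of 7 numbers: the shift along the tool's x, y, z in mm, then the turn, a rotation vector about the tool's x, y, z in rad, then the opening in per cent of the stroke, from 0 (shut) to 100 (fully open). In form: [[tx, ty, tz, wx, wy, wz, claw], ...]. A call has 1 to 12 rows; each row is the pose to reach, as a shift and turn from the pose commanded when the call began, along the tool's axes at that moment; what a row does not reach only later rows make up. A row lasts 1/12 s, in which the tool goes at most 41.7 mm and 7.16 degrees, less where a joint would pass 70% of its speed; a pose out of reach is approached as far as the arm can. A call with a gripper value outside its range is refused whole. The fingers move at their own pace and stop on an object; "newtons" is the grip in N (left out, the last holds). Time passes only in rows, so rows that repeat a pose let the fingers close. It gives the time, the measured TCP pose, the force and the opening at its end, in the units of the state.
- observe(): the state, without advancing time (a new reading comes with each control period).
- capture(name): name is "side" or "top"; returns (picture, depth): 400x640x3 uint8, red, green, blue; 400x640 float32, mm along the optical axis (not along the pixel's ray), 0 where there is no reading.
- get_calibration(name): a dict with "fx", "fy", "cx", "cy" (pixels), "position" and "rotation" of the camera in the world. Camera axes: x right, y down, z forward; pixel columns grow to the right and rows downward; lengths in mm; the calibration is good to about 2 mm. A picture is of the moment at which its call begins. get_calibration takes no time and is no camera call.
- job_done(): hands the job in, once; it reports no verdict.
The state is a dict: "time": time; "joints": joint angles; "joint_velocities": joint speeds; "joint_efforts": joint torques, N m; "tool_pos": TCP position; "tool_rot": TCP orientation; "ft_force": force on the tool from outside, world axes, zero at the start; "torque": the same for the moment, N m; "gripper_width": finger opening in mm.
Only numpy, scipy, OpenCV 4.12 (cv2) and the standard library are available. Lean on these libraries where they do the work, as an engineer would, in place of code of your own. Each camera call takes 0.05 s, during which the arm holds its last target. There are 200 camera calls.

### The job

The press spindle on the sloped draining stand straight in front of you (not the two at the sides) needs a new nut, so find its thread pitch: take the comb leaves from the wooden rack one at a time, lay the teeth squarely into the thread from its upper side, and put a leaf that does not go fully home back upright in a slot of the rack. When you have the leaf that seats fully along its whole length, hold it there a moment to be sure, then stand it on its teeth in the trough of the orange work rack, with the other two leaves left in the wooden rack and the things around left alone.

Things in the scene. Friction and masses are not known exactly. Their poses are not given: they have to be found in the camera images.
- leaf_p: loose thread-pitch comb leaf, 90 g: steel plate 54 x 6 mm, 34 mm high, 60 degree teeth along its lower edge, black grip block 40 x 12 mm from 30 to 70 mm above the origin (hold it about 52 mm up, 12 mm across). Origin: middle of the tooth-root line. x along the teeth (a tooth exactly at x = 0; same turned end for end), y through the thickness, z up to the grip
- leaf_q: comb leaf, like leaf_p but for its teeth: the three have pitches of 6, 8 and 10 mm (which is not told), reaching 3.0 to 5.1 mm below the tooth-root line where the origin lies. At the start each stands upright on its teeth in a slot of the wooden rack, x along the slot
- leaf_r: comb leaf, like leaf_p and leaf_q but for its teeth; same origin and axes
- leaf_p_end1 (a point): point on the tooth-root line of leaf_p, -20 mm along its x from its origin
- leaf_p_end2 (a point): point on the tooth-root line of leaf_p, 20 mm along its x from its origin
- leaf_q_end1 (a point): point on the tooth-root line of leaf_q, -20 mm along its x from its origin
- leaf_q_end2 (a point): point on the tooth-root line of leaf_q, 20 mm along its x from its origin
- leaf_r_end1 (a point): point on the tooth-root line of leaf_r, -20 mm along its x from its origin
- leaf_r_end2 (a point): point on the tooth-root line of leaf_r, 20 mm along its x from its origin
- spindle_a: steel press spindle, fixed on a sloped draining stand; one of three alike but for pitch (6, 8, 10 mm; which is not told). The one straight ahead mid-bench (y near 0, x below 0.65) is to be gauged; the other two stand far left and right (x 0.69, y +-0.42). Origin: on its axis, mid thread, 90 mm above the bench. x along the axis, rising 30 degrees away from the robot; z square to it, up and towards the robot; y level
- spindle_b: press spindle, axes like spindle_a. Thread: crest diameter 36 mm, x -65 to +65 mm, 60 degree profile, depth 0.54 x pitch, right-hand; on the upper (z) side a groove lies exactly at x = 0. Beyond the thread a collar of diameter 42 mm (x 65 to 77) and a foot of diameter 44 mm (x -97 to -87). The stand under it is 210 x 100 mm
- spindle_c: press spindle, axes and thread like spindle_a and spindle_b. A matching leaf with a tooth over a groove goes in until its tooth-root line rests on the crests: 18 mm from the spindle axis along z, at both ends of the leaf. A leaf of another pitch stays at least 3 mm proud of that at one end or both
- gauge_rack: wooden block that holds the leaves, 90 (x) x 190 (y) mm, 42 mm high, fixed. Origin: centre of its underside, z up. Three slots, each 70 mm long (along x), 13 mm wide and 28 mm deep (floor 14 mm above the bench), centred at y = -65, 0 and +65 mm
- work_rack: orange plastic bench work rack, 170 (x) x 140 (y) mm, 40 mm high, fixed; it carries a white well plate and, along its +y side, a row of capped tubes up to 64 mm high. Along its -y side runs an open trough. Origin: centre of its underside, z up
- trough (a point): centre of the trough's floor in the orange work rack, 40 mm to -y of the rack's origin and 12 mm above the bench. The trough is 110 mm long (along the rack's x), 18 mm wide (y) and 28 mm deep; axes as the rack
- amber_bottle: amber reagent bottle, diameter 60 mm, 130 mm high, bystander; origin under its centre
- beaker: glass beaker, diameter 66 mm, 85 mm high, bystander; origin under its centre
- spanner: steel spanner 160 mm long lying at the back of the bench, bystander
- marker_pen: lying marker pen, 130 mm long, 15 mm thick, bystander
- old_nut: worn brass spindle nut with flange, diameter 66 mm, 28 mm high, bystander; origin under its centre
- tip_box: blue pipette-tip box with clear lid, 115 x 80 x 70 mm, bystander; origin under its centre
- cryo_vial: small clear vial with white cap, diameter 14 mm, 45 mm high, standing, bystander; origin under its centre
There are look-alikes about, which are no part of the job. What is shaped like the leaf_q but blue or purple is not meant.

How it is judged:
By the outcome, as a careful person would: the job done as asked, in the order asked, and still so for the second after the job is handed in, with the robot touching nothing.
It also fails if it takes over 72 s, if anything falls off the work surface, if the arm or the gripper's body presses on something with over 40 N, if the wrist force passes 120 N, or if a joint passes its speed limit or range.

## Working session

There is one attempt and no reset: what is moved stays moved. The work goes in short steps, Python scripts to look and compute and a tool call to move; the robot and the scene stay as the last step left them, time stands still between calls to the robot, and variables do not carry over. Pictures are saved under pics/ and viewed, about 8 in all and at most 12, crops included, and the job is handed in when it is done.

Besides the shell and the picture viewer there is one more tool, called after "Emit:" as name(argument=value, ...), one argument or row to a line, values as JSON. play_rows: Moves the arm, as the interface text tells. Its arguments: {"type":"object","properties":{"motion":{"type":"array","items":{"type":"array","items":{"type":"number"}}},"newtons":{"type":"number"}},"required":["motion"]}

```bash
mkdir -p pics; ls; python3 - <<'E'
from bench import *
import cv2,numpy as np
s=observe();print(s['time'],s['tool_pos'],np.round(s['tool_rot'],3).tolist(),s['gripper_width'],grasp_offset)
for n in('side','top'):
    p,d=capture(n);c=get_calibration(n);print(n,{k:np.round(v,3).tolist() for k,v in c.items()})
    cv2.imwrite(f'pics/{n}0.png',p[:,:,::-1]);np.savez(f'{n}0.npz',p=p,d=d)
E
```

```text
pics
0.0 [245.35549261 574.1191148  216.01353925] [[0.393, 0.92, -0.001], [0.92, -0.393, -0.002], [-0.002, 0.0, -1.0]] 87.84767948241507 18.700000000000003
side {'fx': 393.911, 'fy': 393.911, 'cx': 312.852, 'cy': 208.358, 'position': [399.916, 784.553, 701.664], 'rotation': [[-0.98, -0.132, 0.15], [-0.199, 0.593, -0.78], [0.014, -0.794, -0.607]]}
top {'fx': 459.526, 'fy': 459.526, 'cx': 319.241, 'cy': 199.771, 'position': [387.703, 12.543, 1195.129], 'rotation': [[-0.011, -0.988, 0.153], [-1.0, 0.01, -0.011], [0.01, -0.153, -0.988]]}
```

View pics/top0.png

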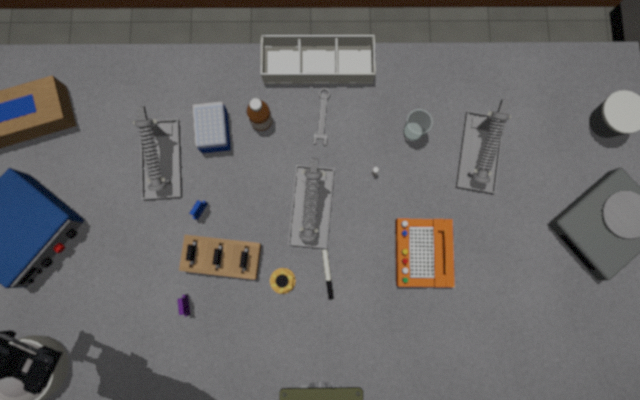

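View pics/side0.png

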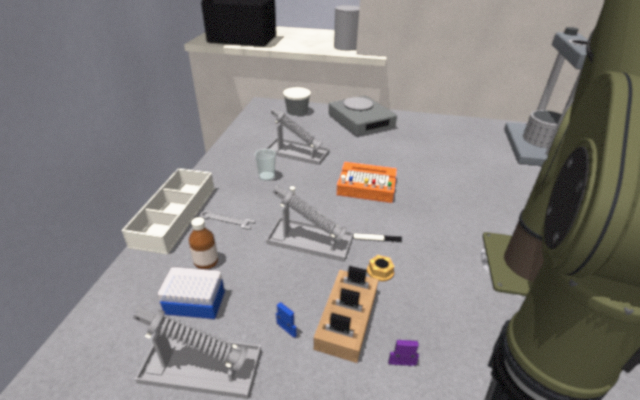

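```bash
cat > h.py <<'E'
import numpy as np,cv2
from bench import *
def cloud(n,d):
    c=get_calibration(n);v,u=np.mgrid[0:400,0:640]
    P=np.stack([(u-c['cx'])/c['fx']*d,(v-c['cy'])/c['fy']*d,d],-1)@np.array(c['rotation']).T+np.array(c['position'])
    P[d<=0]=np.nan
    return P
def rect(xy):
    (cx,cy),(w,h),a=cv2.minAreaRect(xy.astype(np.float32))
    if w<h: w,h,a=h,w,a+90
    return np.round([cx,cy,w,h,(a+90)%180-90],1)   # long-side angle
E
python3 - <<'E'
from h import *
for n in('top','side'):
    f=np.load(n+'0.npz');p,d=f['p'],f['d'];P=cloud(n,d);hsv=cv2.cvtColor(p,cv2.COLOR_RGB2HSV);X,Y,Z=P[...,0],P[...,1],P[...,2]
    print(n)
    flat=(abs(X-450)<200)&(abs(Y)<300)&(abs(Z)<8);print('bench z',np.nanmedian(Z[flat]))
    def rep(name,m):
        m=m&(cv2.morphologyEx(m.astype(np.uint8),cv2.MORPH_OPEN,np.ones((2,2)))>0)
        if m.sum()>5: print(name,m.sum(),'rect',rect(P[m][:,:2]),'mean',np.round(np.nanmean(P[m],0),1),'z90',np.nanpercentile(Z[m],[50,95]).round(1))
    box=lambda x0,x1,y0,y1:(X>x0)&(X<x1)&(Y>y0)&(Y<y1)
    rep('wood',box(300,500,120,340)&(abs(Z-42)<5)&(hsv[...,1]>70))
    rep('orange',box(280,520,-360,-130)&(abs(Z-40)<5)&(hsv[...,1]>150)&(hsv[...,0]<15))
    rep('trough floor',box(280,520,-360,-130)&(abs(Z-12)<7)&(hsv[...,1]>120)&(hsv[...,0]<20))
    b=box(330,480,120,350)&(Z>62)&(hsv[...,2]<90)
    k,l=cv2.connectedComponents(b.astype(np.uint8))
    for i in range(1,k):
        if (l==i).sum()>15: rep('leaf',l==i)
    for y0 in(0,.1):
        m=box(430,680,-70,90)&(Z>40);
    q=P[m];print('sp',len(q),rect(q[:,:2]))
    rep('plate',box(400,680,-80,100)&(Z>3)&(Z<20))
    # fit cylinder-ish axis: robust line of top ridge with fixed elevation 30deg
    from scipy.optimize import least_squares
    def res(t,q=q):
        y0,z0,yaw,el,r=t;a=np.array([np.cos(el)*np.cos(yaw),np.cos(el)*np.sin(yaw),np.sin(el)])
        w=q-np.array([550,y0,z0]);w=w-np.outer(w@a,a);return np.linalg.norm(w,axis=1)-r
    m2=m&(abs(Z-(90+(X-550)*.577))<45)
    q=P[m2]
    s=least_squares(lambda t:res(np.r_[t,17],q),[0,90,0,.5236],loss='soft_l1',f_scale=2);print('cyl',s.x.round(3),'rms',np.sqrt(np.median(s.fun**2)),'X at z=90:',550+(90-s.x[1])/np.tan(s.x[3]))
    np.save(n+'_sp.npy',q)
E
```

```text
top
bench z 0.5420116785578557
wood 1701 rect [424.3 247.9 187.3  86.3  83.2] mean [423.7 241.6  42.5] z90 [42.5 45.7]
orange 993 rect [ 430.2 -265.6  164.9  136.2   -1.6] mean [ 424.5 -283.3   40.2] z90 [40.2 43.5]
trough floor 161 rect [ 430.8 -311.2  104.8    9.9   -1.6] mean [ 431.  -311.4   12.8] z90 [12.8 16.8]
leaf 88 rect [433.8 311.8  35.    9.6  -8. ] mean [433.2 310.4  82.2] z90 [86.2 89.9]
leaf 87 rect [423.5 248.1  35.2  10.1  -6.7] mean [423.5 246.5  82.7] z90 [86.3 91. ]
leaf 83 rect [416.2 183.5  36.    9.2  -5.2] mean [415.6 182.3  84.4] z90 [88.3 91.5]
sp 1175 [557.3  17.  190.7  55.4  -3.3]
plate 930 rect [528.8  20.2 262.  106.3  -4.2] mean [542.7  15.8   7.6] z90 [ 6.1 16.7]
cyl [20.841 86.259 -0.108  0.507] rms 2.2400519401263814 X at z=90: 556.7314291829705
side
bench z 0.3142171108989942
wood 1638 rect [423.5 250.3 190.2  86.5  83. ] mean [422.7 263.9  42.3] z90 [42.3 44.2]
orange 405 rect [ 428.8 -258.7  162.   138.1   -1.2] mean [ 427.3 -258.3   39.2] z90 [39.4 41.9]
trough floor 153 rect [ 430.9 -194.6  160.8    8.7   -1. ] mean [ 428.8 -194.9   10.6] z90 [10.2 16.1]
leaf 176 rect [415.1 188.9  34.1  10.3  -7.9] mean [415.  191.1  78.6] z90 [79.1 89.8]
leaf 193 rect [422.2 253.5  33.5  10.   -7.4] mean [422.5 255.7  78.4] z90 [79.8 89.2]
leaf 208 rect [432.7 317.7  34.3   9.8  -7.7] mean [432.7 319.6  78.4] z90 [79.9 88.4]
sp 1159 [556.5  24.5 189.6  44.5  -4.8]
plate 1331 rect [531.4  25.3 252.8 104.3  -5.9] mean [553.3  29.2   7.5] z90 [ 6.1 15.8]
cyl [20.993 85.962 -0.096  0.486] rms 2.2373931551185766 X at z=90: 557.63812088942
```

```bash
python3 - <<'E'
from h import *
from scipy.optimize import least_squares
Q=[np.load(n+'_sp.npy') for n in('top','side')]
def fr(t):
    x0,y0,yaw=t[:3];e=np.pi/6
    a=np.array([np.cos(e)*np.cos(yaw),np.cos(e)*np.sin(yaw),.5]);y=np.array([-np.sin(yaw),np.cos(yaw),0]);return np.array([x0,y0,90]),a,y,np.cross(a,y)
def loc(t,q):
    o,a,y,z=fr(t);w=q-o;return w@a,w@y,w@z
def fit(qs):
    t=np.array([557,20,-.09])
    for _ in range(6):
        sel=[]
        for q in qs:
            u,v,w=loc(t,q);sel.append(q[(abs(u)<55)&(np.hypot(v,w)<26)&(np.hypot(v,w)>9)])
        q=np.vstack(sel)
        s=least_squares(lambda t:(lambda L:np.hypot(L[1],L[2])-17)(loc(t,q)),t,loss='soft_l1',f_scale=1.5);t=s.x
    return t,np.median(abs(s.fun)),len(q)
for qs in([Q[0]],[Q[1]],Q): t,r,k=fit(qs);print(t.round(3),r,k)
np.save('sp.npy',t)
for q in Q:
    u,v,w=loc(t,q);R=np.hypot(v,w)
    print('r by u',[(c,np.percentile(R[abs(u-c)<4],80).round(1)) for c in range(-104,100,8) if (abs(u-c)<4).sum()>4])
o,a,y,z=fr(t)
for n in('top','side'):
    f=np.load(n+'0.npz');g=cv2.cvtColor(f['p'],cv2.COLOR_RGB2GRAY).astype(np.float32);c=get_calibration(n)
    us=np.arange(-56,56,.25);acc=0;out={}
    for ang in np.arange(-60,80,10):
        A=np.radians(ang)
        pts=o+np.outer(us,a)+17*(np.cos(A)*z+np.sin(A)*y)
        k=(pts-np.array(c['position']))@np.array(c['rotation']);px=k[:,0]/k[:,2]*c['fx']+c['cx'];py=k[:,1]/k[:,2]*c['fy']+c['cy']
        s=cv2.remap(g,px.astype(np.float32)[None],py.astype(np.float32)[None],cv2.INTER_CUBIC)[0]
        s=s-np.polyval(np.polyfit(us,s,4),us);s*=np.hanning(len(s))
        for p in np.arange(4,14,.5): out[p]=out.get(p,0)+abs((s*np.exp(2j*np.pi*us/p)).sum())**2
    m=max(out.values());print(n,{float(p):round(float(v/m),2) for p,v in out.items()})
f=np.load('top0.npz')['p'];t1=cv2.resize(f[205:300,385:465],None,fx=5,fy=5,interpolation=cv2.INTER_CUBIC)
s1=cv2.resize(np.load('side0.npz')['p'][180:260,255:365],None,fx=5,fy=5,interpolation=cv2.INTER_CUBIC)
im=np.zeros((480,800,3),np.uint8);im[:475,:400]=t1;im[:400,400:800]=s1[:,75:475];cv2.imwrite('pics/c1.png',im[:,:,::-1])
E
```

```text
[ 5.56172e+02  2.01650e+01 -1.06000e-01] 1.3171717956762414 607
[ 5.55931e+02  2.02450e+01 -1.05000e-01] 1.314633219760502 563
[ 5.56069e+02  2.02230e+01 -1.05000e-01] 1.3156502405155042 1171
r by u [(-96, np.float64(23.1)), (-88, np.float64(22.3)), (-80, np.float64(17.0)), (-72, np.float64(16.3)), (-64, np.float64(18.1)), (-56, np.float64(18.1)), (-48, np.float64(18.0)), (-40, np.float64(18.0)), (-32, np.float64(18.2)), (-24, np.float64(18.4)), (-16, np.float64(19.0)), (-8, np.float64(18.5)), (0, np.float64(18.4)), (8, np.float64(18.4)), (16, np.float64(18.1)), (24, np.float64(18.1)), (32, np.float64(18.2)), (40, np.float64(18.4)), (48, np.float64(18.6)), (56, np.float64(18.5)), (64, np.float64(23.2)), (72, np.float64(23.8)), (80, np.float64(18.1)), (88, np.float64(11.3)), (96, np.float64(12.1))]
r by u [(-96, np.float64(22.5)), (-88, np.float64(22.7)), (-80, np.float64(16.1)), (-72, np.float64(15.2)), (-64, np.float64(18.1)), (-56, np.float64(18.5)), (-48, np.float64(18.2)), (-40, np.float64(18.1)), (-32, np.float64(18.7)), (-24, np.float64(18.8)), (-16, np.float64(18.4)), (-8, np.float64(19.0)), (0, np.float64(18.3)), (8, np.float64(18.6)), (16, np.float64(18.9)), (24, np.float64(18.4)), (32, np.float64(18.3)), (40, np.float64(19.3)), (48, np.float64(19.8)), (56, np.float64(30.9)), (64, np.float64(22.7)), (72, np.float64(23.4)), (80, np.float64(11.2)), (88, np.float64(11.1)), (96, np.float64(10.8))]
top {4.0: 0.01, 4.5: 0.09, 5.0: 0.06, 5.5: 0.1, 6.0: 0.53, 6.5: 0.15, 7.0: 0.22, 7.5: 0.25, 8.0: 0.34, 8.5: 0.64, 9.0: 0.86, 9.5: 0.82, 10.0: 0.74, 10.5: 0.59, 11.0: 0.54, 11.5: 0.66, 12.0: 0.81, 12.5: 0.93, 13.0: 1.0, 13.5: 0.99}
side {4.0: 0.02, 4.5: 0.07, 5.0: 0.03, 5.5: 0.11, 6.0: 0.9, 6.5: 0.21, 7.0: 0.28, 7.5: 0.3, 8.0: 0.53, 8.5: 0.57, 9.0: 0.32, 9.5: 0.27, 10.0: 0.3, 10.5: 0.26, 11.0: 0.29, 11.5: 0.31, 12.0: 0.32, 12.5: 0.43, 13.0: 0.65, 13.5: 1.0}
```

View pics/c1.png

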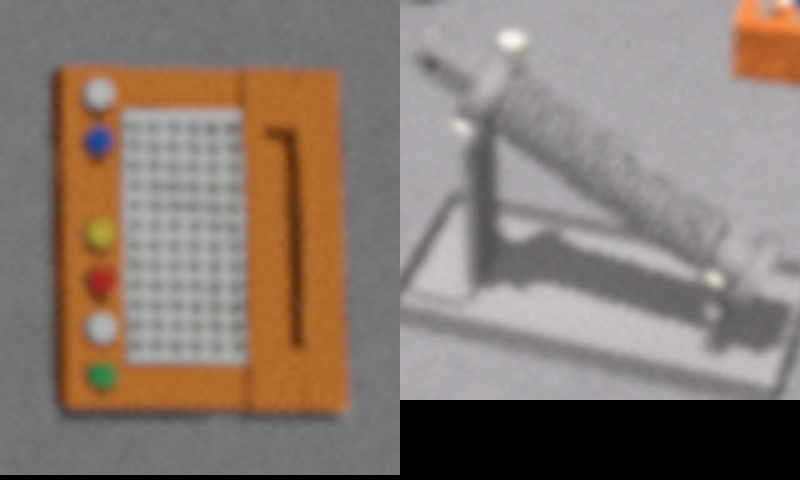

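```bash
cat >> h.py <<'E'
import json,os
from scipy.spatial.transform import Rotation as Ro
def down(yaw_deg):
    a=np.radians(yaw_deg);return np.array([[-np.sin(a),np.cos(a),0],[np.cos(a),np.sin(a),0],[0,0,-1.]])
def get_cmd(): 
    c=json.load(open('cmd.json'));return np.array(c[0]),np.array(c[1])
def set_cmd(p,R): json.dump([np.array(p).tolist(),np.array(R).tolist()],open('cmd.json','w'))
def plan(*targets):
    """print a row per target (each its own call), track the commanded pose"""
    p,R=get_cmd()
    for tp,tR in targets:
        d=np.round(R.T@(np.array(tp)-p),1);w=np.round(Ro.from_matrix(R.T@tR).as_rotvec(),3)
        n=max(np.linalg.norm(d)/41.7,np.degrees(np.linalg.norm(w))/7.16)
        print('row',d.tolist()+w.tolist(),'minrows',round(n,1))
        p=p+R@d;R=R@Ro.from_rotvec(w).as_matrix()
    set_cmd(p,R)
def spframe():
    x0,y0,yaw=np.load('sp.npy');e=np.pi/6
    a=np.array([np.cos(e)*np.cos(yaw),np.cos(e)*np.sin(yaw),.5]);y=np.array([-np.sin(yaw),np.cos(yaw),0]);z=np.cross(a,y)
    return np.array([x0,y0,90]),a,y,z
def spT(u,h,v=0):  # TCP at axial u, normal h
    o,a,y,z=spframe();return o+u*a+h*z+v*y,np.stack([y,a,-z],1)
E
python3 - <<'E'
from h import *
set_cmd([245.556,574.768,216.843],Ro.from_matrix(observe()['tool_rot']).as_matrix())
D=down(-7.2)
plan(([433.2,313.5,115],D),([433.2,313.5,51.5],D),([433.2,313.5,120],D))
o,a,y,z=spframe();print(a,y,z,spT(0,51)[0])
E
```

```text
row [-166.4, 275.2, 102.1, -0.0, 0.002, -0.278] minrows 8.1
row [-0.0, -0.0, 63.5, -0.0, -0.0, -0.0] minrows 1.5
row [0.0, -0.0, -68.5, -0.0, -0.0, -0.0] minrows 1.6
[ 0.86121133 -0.09118687  0.5       ] [0.10529353 0.99444119 0.        ] [-0.49722059  0.05264676  0.8660254 ] [530.71062532  22.90817044 134.16729559]
```

Emit:
play_rows(
  motion=[
    [-166.4,275.2,102.1,0,0.002,-0.278,40],
    [-166.4,275.2,102.1,0,0.002,-0.278,40],
    [-166.4,275.2,102.1,0,0.002,-0.278,40],
    [-166.4,275.2,102.1,0,0.002,-0.278,40],
    [-166.4,275.2,102.1,0,0.002,-0.278,40],
    [-166.4,275.2,102.1,0,0.002,-0.278,40],
    [-166.4,275.2,102.1,0,0.002,-0.278,40],
    [-166.4,275.2,102.1,0,0.002,-0.278,40],
    [-166.4,275.2,102.1,0,0.002,-0.278,40],
    [-166.4,275.2,102.1,0,0.002,-0.278,40],
    [-166.4,275.2,102.1,0,0.002,-0.278,40],
  ],
  newtons=25,
)

```text
time: 1.02
tool_pos: [432.9, 314.3, 114.7]
tool_rot: [[0.126, 0.992, -0.0], [0.992, -0.126, 0.003], [0.003, -0.0, -1.0]]
ft_force: [-0.2, 0.5, 0.2]
gripper_width: 35.1
```

Emit:
play_rows(
  motion=[
    [0,0,25,0,0,0,40],
    [0,0,45,0,0,0,40],
    [0,0,58,0,0,0,40],
    [0,0,63.5,0,0,0,40],
    [0,0,63.5,0,0,0,40],
    [0,0,63.5,0,0,0,5],
    [0,0,63.5,0,0,0,5],
    [0,0,63.5,0,0,0,5],
    [0,0,63.5,0,0,0,5],
    [0,0,63.5,0,0,0,5],
  ],
)

```text
time: 1.85
tool_pos: [433.7, 314.2, 52.0]
tool_rot: [[0.126, 0.992, 0.002], [0.992, -0.126, 0.003], [0.003, 0.001, -1.0]]
ft_force: [-0.3, 0.0, 3.9]
gripper_width: 11.7
```

Emit:
play_rows(
  motion=[
    [0,0,-15,0,0,0,5],
    [0,0,-40,0,0,0,5],
    [0,0,-68.5,0,0,0,5],
    [0,0,-68.5,0,0,0,5],
    [0,0,-68.5,0,0,0,5],
  ],
)

```text
time: 2.27
tool_pos: [434.2, 314.1, 121.0]
tool_rot: [[0.126, 0.992, 0.003], [0.992, -0.126, 0.004], [0.004, 0.002, -1.0]]
ft_force: [0.4, -0.7, -1.0]
gripper_width: 11.3
```

```bash
python3 - <<'E'
from h import *
s=observe();print(s['tool_pos'],s['ft_force'],s['gripper_width'])
p,d=capture('side');c=get_calibration('side')
k=(np.array([433,313.5,85.])-np.array(c['position']))@np.array(c['rotation']);u,v=int(k[0]/k[2]*c['fx']+c['cx']),int(k[1]/k[2]*c['fy']+c['cy']);print(u,v)
cv2.imwrite('pics/l1.png',cv2.resize(p[v-40:v+40,u-50:u+50],None,fx=7,fy=7,interpolation=cv2.INTER_CUBIC)[:,:,::-1])
# waypoints to the spindle: high transit, above, near contact
plan(spT(0,120),spT(0,66))
E
```

```text
[434.15006175 314.08647609 121.02351311] [ 0.40225245 -0.70479806 -0.96037132] 11.339213740266711
340 316
row [-276.7, 98.7, -74.0, -0.524, 0.005, -0.02] minrows 7.3
row [-0.0, -0.0, 54.0, 0.0, -0.0, 0.0] minrows 1.3
```

View pics/l1.png

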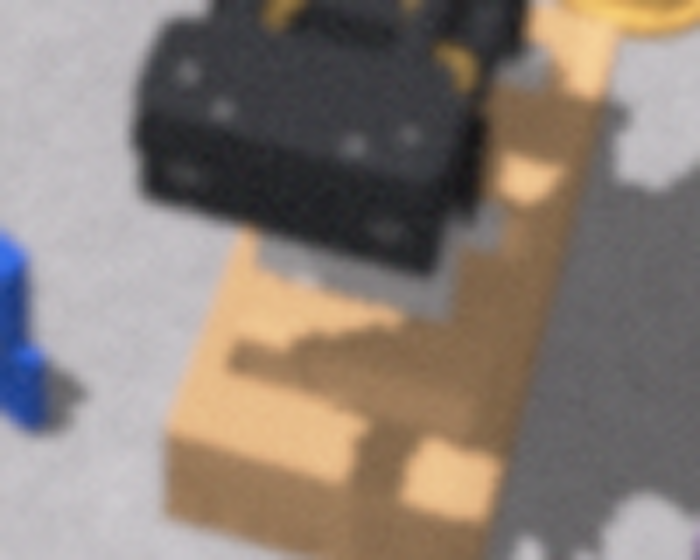

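Emit:
play_rows(
  motion=[
    [0,0,-37,0,0,0,5],
    [0,0,-74,0,0,0,5],
    [-276.7,98.7,-74.0,-0.524,0.005,-0.02,5],
    [-276.7,98.7,-74.0,-0.524,0.005,-0.02,5],
    [-276.7,98.7,-74.0,-0.524,0.005,-0.02,5],
    [-276.7,98.7,-74.0,-0.524,0.005,-0.02,5],
    [-276.7,98.7,-74.0,-0.524,0.005,-0.02,5],
    [-276.7,98.7,-74.0,-0.524,0.005,-0.02,5],
    [-276.7,98.7,-74.0,-0.524,0.005,-0.02,5],
    [-276.7,98.7,-74.0,-0.524,0.005,-0.02,5],
    [-276.7,98.7,-74.0,-0.524,0.005,-0.02,5],
    [-276.7,98.7,-74.0,-0.524,0.005,-0.02,5],
  ],
)

```text
time: 3.32
tool_pos: [478.1, 90.6, 186.8]
tool_rot: [[0.125, 0.882, 0.454], [0.99, -0.082, -0.113], [-0.063, 0.464, -0.884]]
ft_force: [0.7, 0.1, -1.5]
gripper_width: 11.9
```

Emit:
play_rows(
  motion=[
    [0,0,27,0,0,0,5],
    [0,0,45,0,0,0,5],
    [0,0,54,0,0,0,5],
    [0,0,54,0,0,0,5],
    [0,0,54,0,0,0,5],
  ],
)

```text
time: 3.73
tool_pos: [502.8, 83.0, 139.6]
tool_rot: [[0.129, 0.882, 0.453], [0.99, -0.085, -0.117], [-0.064, 0.463, -0.884]]
ft_force: [0.6, 0.2, -0.2]
gripper_width: 11.6
```

```bash
cat >> h.py <<'E'
def st():
    s=observe();o,a,y,z=spframe();w=s['tool_pos']-o;F=s['ft_force'];R=s['tool_rot']
    print('t%.2f u %.2f v %.2f h %.2f | Fu %.1f Fv %.1f Fn %.1f My %.2f| w %.2f | tilt %.2f deg'%(s['time'],w@a,w@y,w@z,F@a,F@y,F@z,s['torque']@y,s['gripper_width'],np.degrees(np.arcsin(np.clip(-R[:,2]@a,-1,1)))))
E
python3 -c "
from h import *
st();p,d=capture('side');cv2.imwrite('pics/s1.png',cv2.resize(p[150:270,240:400],None,fx=5,fy=5,interpolation=cv2.INTER_CUBIC)[:,:,::-1])"
```

```text
t3.73 u -26.83 v 56.79 h 72.79 | Fu 0.4 Fv 0.3 Fn -0.4 My 0.55| w 11.61 | tilt 2.37 deg
```

View pics/s1.png

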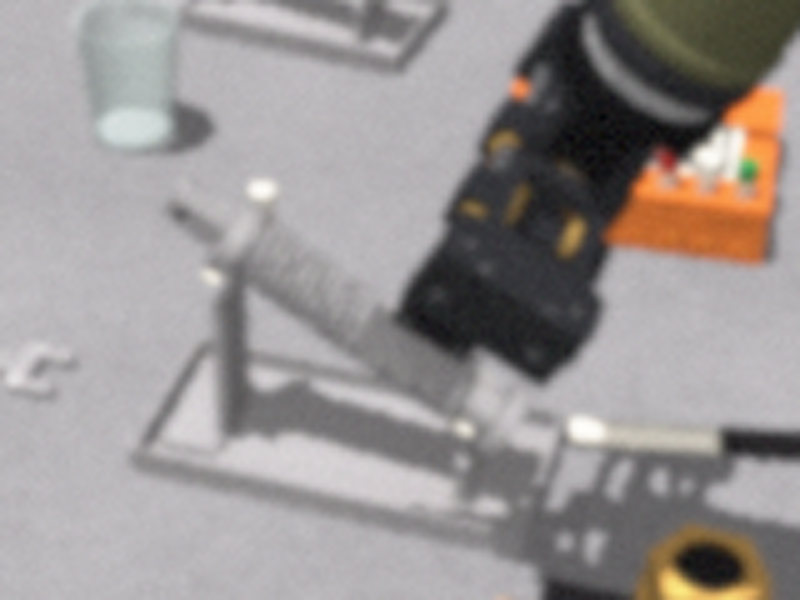

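```bash
python3 - <<'E'
from h import *
s=observe();set_cmd(s['tool_pos'],s['tool_rot']);plan(spT(0,66))
E
```

```text
row [-56.8, 26.2, 10.1, -0.04, 0.067, 0.01] minrows 1.5
```

Emit:
play_rows(
  motion=[
    [-30,14,0,-0.04,0.067,0.01,5],
    [-56.8,26.2,5,-0.04,0.067,0.01,5],
    [-56.8,26.2,10.1,-0.04,0.067,0.01,5],
    [-56.8,26.2,10.1,-0.04,0.067,0.01,5],
    [-56.8,26.2,10.1,-0.04,0.067,0.01,5],
    [-56.8,26.2,10.1,-0.04,0.067,0.01,5],
    [-56.8,26.2,10.1,-0.04,0.067,0.01,5],
  ],
)

```text
time: 4.37
tool_pos: [523.9, 25.6, 147.8]
tool_rot: [[0.103, 0.861, 0.499], [0.995, -0.089, -0.051], [0.001, 0.501, -0.865]]
ft_force: [0.3, 1.3, -0.6]
gripper_width: 11.8
```

```bash
python3 -c "
from h import *
st()"
```

```text
t4.37 u 0.68 v 1.94 h 66.30 | Fu -0.2 Fv 1.3 Fn -0.6 My 0.57| w 11.81 | tilt -0.08 deg
```

Emit:
play_rows(
  motion=[
    [-1.9,0,5,0,0,0,5],
    [-1.9,0,8,0,0,0,5],
    [-1.9,0,9,0,0,0,5],
    [-1.9,0,9,0,0,0,5],
  ],
)

```text
time: 4.7
tool_pos: [528.2, 21.8, 139.5]
tool_rot: [[0.105, 0.861, 0.498], [0.995, -0.091, -0.052], [0.0, 0.501, -0.866]]
ft_force: [-1.6, -0.6, 2.6]
gripper_width: 11.8
```

```bash
python3 -c "
from h import *
st()"
```

```text
t4.70 u 0.56 v -1.39 h 56.81 | Fu -0.0 Fv -0.8 Fn 3.1 My 0.45| w 11.79 | tilt -0.06 deg
```

Emit:
play_rows(
  motion=[
    [0,0,0.7,0,0,0,5],
    [0,0,1.4,0,0,0,5],
    [0,0,2,0,0,0,5],
    [0,0,2,0,0,0,5],
  ],
)

```text
time: 5.03
tool_pos: [528.2, 21.8, 139.0]
tool_rot: [[0.103, 0.86, 0.499], [0.995, -0.09, -0.052], [0.0, 0.502, -0.865]]
ft_force: [-9.7, 1.8, 20.2]
gripper_width: 11.9
```

```bash
python3 -c "
from h import *
st()"
```

```text
t5.03 u 0.34 v -1.41 h 56.39 | Fu 1.6 Fv 0.8 Fn 22.5 My 0.19| w 11.88 | tilt -0.11 deg
```

Emit:
play_rows(
  motion=[
    [0,0.5,0,0,0,0,5],
    [0,1,0,0,0,0,5],
    [0,1,0,0,0,0,5],
  ],
)

```text
time: 5.28
tool_pos: [528.4, 21.7, 139.2]
tool_rot: [[0.103, 0.861, 0.498], [0.995, -0.09, -0.051], [0.0, 0.5, -0.866]]
ft_force: [-10.3, 0.7, 18.4]
gripper_width: 12.1
```

```bash
python3 -c "
from h import *
st()"
```

```text
t5.28 u 0.59 v -1.43 h 56.43 | Fu 0.2 Fv -0.4 Fn 21.1 My 0.54| w 12.09 | tilt -0.01 deg
```

Emit:
play_rows(
  motion=[
    [0,0.5,0,0,0,0,5],
    [0,1,0,0,0,0,5],
    [0,1,0,0,0,0,5],
  ],
)

```text
time: 5.53
tool_pos: [528.6, 21.7, 139.3]
tool_rot: [[0.103, 0.862, 0.496], [0.995, -0.089, -0.051], [0.0, 0.499, -0.867]]
ft_force: [-11.5, 1.5, 17.2]
gripper_width: 11.8
```

```bash
python3 -c "
from h import *
st()"
```

```text
t5.53 u 0.85 v -1.44 h 56.43 | Fu -1.5 Fv 0.2 Fn 20.7 My 0.75| w 11.76 | tilt 0.08 deg
```

Emit:
play_rows(
  motion=[
    [0,0.5,0,0,0,0,5],
    [0,1,0,0,0,0,5],
    [0,1,0,0,0,0,5],
  ],
)

```text
time: 5.78
tool_pos: [528.8, 21.7, 139.4]
tool_rot: [[0.103, 0.863, 0.495], [0.995, -0.089, -0.051], [0.0, 0.498, -0.867]]
ft_force: [-12.3, 1.4, 16.9]
gripper_width: 11.9
```

```bash
python3 -c "
from h import *
st()"
```

```text
t5.78 u 1.10 v -1.44 h 56.45 | Fu -2.3 Fv 0.1 Fn 20.8 My 0.94| w 11.88 | tilt 0.16 deg
```

Emit:
play_rows(
  motion=[
    [0,0.5,0,0,0,0,5],
    [0,1,0,0,0,0,5],
    [0,1,0,0,0,0,5],
  ],
)

```text
time: 6.03
tool_pos: [529.0, 21.6, 139.6]
tool_rot: [[0.103, 0.864, 0.494], [0.995, -0.089, -0.051], [0.0, 0.496, -0.868]]
ft_force: [-13.0, 1.2, 16.3]
gripper_width: 11.5
```

```bash
python3 -c "
from h import *
st()"
```

```text
t6.03 u 1.31 v -1.50 h 56.47 | Fu -3.1 Fv -0.2 Fn 20.6 My 1.21| w 11.46 | tilt 0.26 deg
```

Emit:
play_rows(
  motion=[
    [0,0,-3,0,0,0,5],
    [0,0,-3,0,0,0,5],
    [0,0,-1,0,0,0,5],
    [0,0,0,0,0,0,5],
    [0,0,0,0,0,0,5],
  ],
)

```text
time: 6.45
tool_pos: [532.6, 20.7, 139.2]
tool_rot: [[0.106, 0.861, 0.497], [0.994, -0.092, -0.053], [0.0, 0.5, -0.866]]
ft_force: [-0.4, 0.0, -1.6]
gripper_width: 11.9
```

```bash
python3 -c "
from h import *
st()"
```

```text
t6.45 u 4.32 v -2.03 h 54.34 | Fu -1.2 Fv 0.0 Fn -1.2 My 0.75| w 11.86 | tilt 0.01 deg
```

Emit:
play_rows(
  motion=[
    [0,-1,-3,0,0,0,5],
    [0,-1,-3,0,0,0,5],
    [0,-1,-1,0,0,0,5],
    [0,-1,0,0,0,0,5],
    [0,-1,0,0,0,0,5],
  ],
)

```text
time: 6.87
tool_pos: [532.2, 20.7, 139.2]
tool_rot: [[0.106, 0.86, 0.498], [0.994, -0.092, -0.053], [0.0, 0.501, -0.865]]
ft_force: [0.2, -0.5, -0.9]
gripper_width: 11.7
```

```bash
python3 -c "
from h import *
st()"
```

```text
t6.87 u 4.01 v -2.07 h 54.51 | Fu -0.3 Fv -0.5 Fn -0.9 My 0.63| w 11.65 | tilt -0.08 deg
```

Emit:
play_rows(
  motion=[
    [0,-1,-3,0,0,0,5],
    [0,-1,-3,0,0,0,5],
    [0,-1,-1,0,0,0,5],
    [0,-1,0,0,0,0,5],
    [0,-1,0,0,0,0,5],
  ],
)

```text
time: 7.28
tool_pos: [531.3, 20.8, 138.8]
tool_rot: [[0.106, 0.86, 0.498], [0.994, -0.092, -0.053], [0.0, 0.501, -0.865]]
ft_force: [0.2, -0.5, 0.0]
gripper_width: 12.0
```

```bash
python3 -c "
from h import *
st()"
```

```text
t7.28 u 2.95 v -2.02 h 54.59 | Fu 0.2 Fv -0.5 Fn -0.1 My 0.59| w 12.01 | tilt -0.07 deg
```

Emit:
play_rows(
  motion=[
    [0,0.6,0.5,0,0,0,5],
    [0,0.6,1.2,0,0,0,5],
    [0,0.6,2,0,0,0,5],
    [0,0.6,2,0,0,0,5],
  ],
)

```text
time: 7.62
tool_pos: [532.0, 20.7, 138.2]
tool_rot: [[0.105, 0.86, 0.499], [0.994, -0.091, -0.053], [0.0, 0.502, -0.865]]
ft_force: [-5.5, 0.4, 9.4]
gripper_width: 11.9
```

```bash
python3 -c "
from h import *
st()"
```

```text
t7.62 u 3.27 v -2.02 h 53.73 | Fu -0.1 Fv -0.2 Fn 10.9 My 0.31| w 11.88 | tilt -0.10 deg
```

Emit:
play_rows(
  motion=[
    [0,0,0.5,0,0,0,5],
    [0,0,1,0,0,0,5],
    [0,0,1.5,0,0,0,5],
    [0,0,1.5,0,0,0,5],
  ],
)

```text
time: 7.95
tool_pos: [532.0, 20.7, 137.9]
tool_rot: [[0.104, 0.86, 0.5], [0.995, -0.09, -0.052], [-0.0, 0.502, -0.865]]
ft_force: [-12.6, 0.7, 25.2]
gripper_width: 11.6
```

```bash
python3 -c "
from h import *
st()"
```

```text
t7.95 u 3.18 v -2.06 h 53.52 | Fu 1.7 Fv -0.6 Fn 28.1 My 0.06| w 11.63 | tilt -0.16 deg
```

Emit:
play_rows(
  motion=[
    [2,0,-3,0,0,0,5],
    [2,0,-3,0,0,0,5],
    [2,0,-1.5,0,0,0,5],
    [2,0,-0.7,0,0,0,5],
    [2,0,-0.7,0,0,0,5],
  ],
)

```text
time: 8.37
tool_pos: [532.2, 23.0, 138.1]
tool_rot: [[0.104, 0.86, 0.5], [0.995, -0.09, -0.052], [0.0, 0.502, -0.865]]
ft_force: [-11.9, 1.9, 23.1]
gripper_width: 12.0
```

```bash
python3 -c "
from h import *
st()"
```

```text
t8.37 u 3.25 v 0.23 h 53.62 | Fu 1.1 Fv 0.6 Fn 26.0 My 0.05| w 12.00 | tilt -0.15 deg
```

Emit:
play_rows(
  motion=[
    [0,1,0,0,0,0,5],
    [0,2,0,0,0,0,5],
    [0,2,0,0,0,0,5],
  ],
)

```text
time: 8.62
tool_pos: [532.5, 22.9, 138.3]
tool_rot: [[0.104, 0.862, 0.496], [0.995, -0.09, -0.052], [0.0, 0.499, -0.867]]
ft_force: [-13.3, 1.2, 22.1]
gripper_width: 11.6
```

```bash
python3 -c "
from h import *
st()"
```

```text
t8.62 u 3.59 v 0.18 h 53.64 | Fu -0.5 Fv -0.2 Fn 25.8 My 0.64| w 11.58 | tilt 0.06 deg
```

Emit:
play_rows(
  motion=[
    [0,-2,0,0,0,0,5],
    [0,-4,0,0,0,0,5],
    [0,-4,0,0,0,0,5],
  ],
)

```text
time: 8.87
tool_pos: [532.0, 23.1, 137.9]
tool_rot: [[0.104, 0.858, 0.503], [0.995, -0.09, -0.053], [0.0, 0.506, -0.863]]
ft_force: [-10.8, 1.8, 26.9]
gripper_width: 11.6
```

```bash
python3 -c "
from h import *
st()"
```

```text
t8.87 u 3.00 v 0.30 h 53.61 | Fu 3.9 Fv 0.6 Fn 28.8 My -0.49| w 11.60 | tilt -0.37 deg
```

Emit:
play_rows(
  motion=[
    [0,1,0,0,0,0,5],
    [0,2,0,0,0,0,5],
    [0,2,0,0,0,0,5],
  ],
)

```text
time: 9.12
tool_pos: [532.3, 22.9, 138.1]
tool_rot: [[0.104, 0.86, 0.499], [0.995, -0.09, -0.052], [0.0, 0.502, -0.865]]
ft_force: [-11.7, 2.1, 23.2]
gripper_width: 11.7
```

```bash
python3 -c "
from h import *
st()"
```

```text
t9.12 u 3.31 v 0.20 h 53.62 | Fu 1.4 Fv 0.8 Fn 26.0 My 0.16| w 11.73 | tilt -0.14 deg
```

Emit:
play_rows(
  motion=[
    [0,0,-7,0,0,0,5],
    [0,3,-7,0,0,0,5],
    [0,3,-5,0,0,0,5],
    [0,3,-3.5,0,0,0,5],
    [0,3,-3,0,0,0,5],
    [0,3,-3,0,0,0,5],
  ],
)

```text
time: 9.62
tool_pos: [536.1, 22.3, 141.2]
tool_rot: [[0.107, 0.859, 0.501], [0.994, -0.092, -0.054], [0.0, 0.504, -0.864]]
ft_force: [1.4, 0.5, 2.8]
gripper_width: 11.4
```

```bash
python3 -c "
from h import *
st()"
```

```text
t9.62 u 8.25 v -0.01 h 54.40 | Fu 2.6 Fv 0.6 Fn 1.7 My -0.34| w 11.36 | tilt -0.26 deg
```

Emit:
play_rows(
  motion=[
    [0,0,-4,0,0,0,5],
    [0,3,-4,0,0,0,5],
    [0,3,-1,0,0,0,5],
    [0,3,1,0,0,0,5],
    [0,3,2,0,0,0,5],
    [0,3,3,0,0,0,5],
    [0,3,3,0,0,0,5],
  ],
)

```text
time: 10.2
tool_pos: [537.2, 22.2, 141.0]
tool_rot: [[0.104, 0.86, 0.499], [0.995, -0.09, -0.052], [-0.0, 0.502, -0.865]]
ft_force: [-9.9, 1.0, 22.6]
gripper_width: 12.1
```

```bash
python3 -c "
from h import *
st()"
```

```text
t10.20 u 9.09 v 0.01 h 53.68 | Fu 2.7 Fv 0.0 Fn 24.6 My 0.08| w 12.07 | tilt -0.14 deg
```

Emit:
play_rows(
  motion=[
    [0,0,0,0,0,0,5],
    [0,0,0,0,0,0,5],
    [0,0,0,0,0,0,5],
    [0,0,0,0,0,0,5],
    [0,0,0,0,0,0,5],
    [0,0,0,0,0,0,5],
    [0,0,0,0,0,0,5],
    [0,0,0,0,0,0,5],
    [0,0,0,0,0,0,5],
    [0,0,0,0,0,0,5],
    [0,0,0,0,0,0,5],
    [0,0,0,0,0,0,5],
  ],
)

```text
time: 11.2
tool_pos: [537.2, 22.2, 141.0]
tool_rot: [[0.104, 0.86, 0.499], [0.995, -0.09, -0.052], [-0.0, 0.502, -0.865]]
ft_force: [-11.1, 0.9, 21.8]
gripper_width: 11.5
```

```bash
python3 -c "
from h import *
st();p,d=capture('side');cv2.imwrite('pics/s2.png',cv2.resize(p[160:260,260:380],None,fx=6,fy=6,interpolation=cv2.INTER_CUBIC)[:,:,::-1])"
```

```text
t11.20 u 9.09 v 0.02 h 53.67 | Fu 1.3 Fv -0.3 Fn 24.4 My 0.02| w 11.52 | tilt -0.13 deg
```

Emit:
play_rows(
  motion=[
    [0,0,-20,0,0,0,5],
    [0,0,-60,0,0,0,5],
    [0,0,-60,0,0,0,5],
    [0,0,-60,0,0,0,5],
    [0,0,-60,0,0,0,5],
  ],
)

```text
time: 11.67
tool_pos: [508.8, 25.3, 191.5]
tool_rot: [[0.106, 0.86, 0.498], [0.994, -0.092, -0.053], [0.0, 0.501, -0.865]]
ft_force: [0.7, 0.7, -0.8]
gripper_width: 11.4
```

View pics/s2.png

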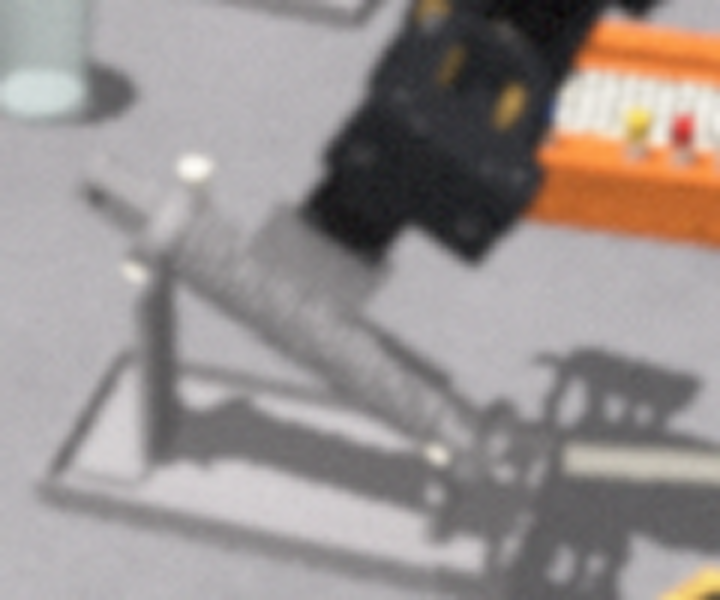

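```bash
python3 - <<'E'
from h import *
def atz(n,u,v,z):
    c=get_calibration(n);d=np.array(c['rotation'])@np.array([(u-c['cx'])/c['fx'],(v-c['cy'])/c['fy'],1]);o=np.array(c['position']);return o+d*(z-o[2])/d[2]
p=np.load('top0.npz')['p'].astype(float)
for v in(235,245,255,265,275):
    r=p[v-2:v+3,385:465].mean(0);sat=r[:,0]-r[:,2]
    k=np.arange(50,80);h=(sat[58+6]+sat[75])/2
    i=[j for j in range(60,76) if sat[j]>=h>sat[j+1]][0];e=i+(sat[i]-h)/(sat[i]-sat[i+1])+385
    dk=r[50:66,0].argmin()+50+385
    print(v,'R edge px %.1f'%e,atz('top',e,v,40)[:2].round(1),'dark px',dk,'floor/wall z12..40 y',atz('top',dk,v,12)[1].round(1),atz('top',dk,v,40)[1].round(1),r[50:66,0].astype(int).tolist())
s=observe();print(s['tool_pos'])
E
```

```text
235 R edge px 452.6 [ 473.  -335.6] dark px 443 floor/wall z12..40 y -319.3 -311.4 [175, 176, 176, 173, 172, 167, 149, 114, 98, 130, 163, 175, 176, 177, 176, 176]
245 R edge px 452.9 [ 447.8 -335.2] dark px 443 floor/wall z12..40 y -317.9 -310.1 [172, 177, 177, 177, 177, 174, 162, 131, 100, 112, 147, 170, 177, 177, 176, 177]
255 R edge px 453.2 [ 422.9 -334.4] dark px 444 floor/wall z12..40 y -319.2 -311.3 [169, 177, 177, 177, 176, 175, 166, 143, 103, 96, 135, 167, 177, 176, 177, 176]
265 R edge px 453.4 [ 398.1 -333.5] dark px 444 floor/wall z12..40 y -317.8 -310.0 [168, 176, 176, 176, 177, 176, 172, 154, 114, 98, 134, 166, 176, 177, 176, 176]
275 R edge px 453.7 [ 373.5 -332.9] dark px 444 floor/wall z12..40 y -316.5 -308.7 [169, 175, 176, 176, 175, 175, 175, 170, 159, 151, 156, 168, 175, 176, 176, 176]
[508.77796133  25.30484339 191.45363163]
```

```bash
python3 - <<'E'
from h import *
s=observe();set_cmd(s['tool_pos'],s['tool_rot']);plan(([429,-304.5,140],down(-1.5)))
E
```

```text
row [-336.4, -64.2, 22.2, 0.525, 0.021, -0.078] minrows 8.2
```

Emit:
play_rows(
  motion=[
    [-336.4,-64.2,22.2,0.525,0.021,-0.078,5],
    [-336.4,-64.2,22.2,0.525,0.021,-0.078,5],
    [-336.4,-64.2,22.2,0.525,0.021,-0.078,5],
    [-336.4,-64.2,22.2,0.525,0.021,-0.078,5],
    [-336.4,-64.2,22.2,0.525,0.021,-0.078,5],
    [-336.4,-64.2,22.2,0.525,0.021,-0.078,5],
    [-336.4,-64.2,22.2,0.525,0.021,-0.078,5],
    [-336.4,-64.2,22.2,0.525,0.021,-0.078,5],
    [-336.4,-64.2,22.2,0.525,0.021,-0.078,5],
    [-336.4,-64.2,22.2,0.525,0.021,-0.078,5],
    [-336.4,-64.2,22.2,0.525,0.021,-0.078,5],
    [-336.4,-64.2,22.2,0.525,0.021,-0.078,5],
  ],
)

```text
time: 12.67
tool_pos: [480.9, -176.9, 158.7]
tool_rot: [[0.05, 0.994, 0.092], [0.997, -0.044, -0.065], [-0.06, 0.095, -0.994]]
ft_force: [0.8, -0.3, -1.4]
gripper_width: 12.2
```

```bash
python3 - <<'E'
from h import *
s=observe();print(s['tool_pos'],s['tool_rot'].round(3).tolist(),s['joint_velocities'].round(2) if hasattr(s['joint_velocities'],'round') else s['joint_velocities']);set_cmd(s['tool_pos'],s['tool_rot']);plan(([429,-304.5,90],down(-1.5)))
E
```

```text
[ 480.91246562 -176.88951876  158.67618004] [[0.05, 0.994, 0.092], [0.997, -0.044, -0.065], [-0.06, 0.095, -0.994]] [ 1.37  0.49 -0.98 -0.83 -1.26  1.23  2.18]
row [-125.7, -52.5, 71.7, 0.095, 0.061, -0.021] minrows 3.7
```

Emit:
play_rows(
  motion=[
    [-127.4,-49.7,41.9,0.095,0.061,-0.021,5],
    [-127.4,-49.7,41.9,0.095,0.061,-0.021,5],
    [-127.4,-49.7,41.9,0.095,0.061,-0.021,5],
    [-127.4,-49.7,41.9,0.095,0.061,-0.021,5],
    [-127.4,-49.7,41.9,0.095,0.061,-0.021,5],
    [-127.4,-49.7,41.9,0.095,0.061,-0.021,5],
    [-127.4,-49.7,41.9,0.095,0.061,-0.021,5],
    [-127.4,-49.7,41.9,0.095,0.061,-0.021,5],
    [-127.4,-49.7,41.9,0.095,0.061,-0.021,5],
  ],
)

```text
time: 13.42
tool_pos: [430.3, -303.9, 121.9]
tool_rot: [[0.027, 1.0, 0.006], [1.0, -0.027, -0.004], [-0.004, 0.006, -1.0]]
ft_force: [0.1, -0.0, -0.9]
gripper_width: 11.6
```

```bash
python3 - <<'E'
from h import *
s=observe();print(s['tool_pos'],s['tool_rot'].round(3).tolist());set_cmd(s['tool_pos'],s['tool_rot']);plan(([429,-304.5,85],down(-1.5)))
E
```

```text
[ 430.25705851 -303.9001831   121.9097389 ] [[0.027, 1.0, 0.006], [1.0, -0.027, -0.004], [-0.004, 0.006, -1.0]]
row [-0.5, -1.5, 36.9, 0.006, 0.004, -0.001] minrows 0.9
```

Emit:
play_rows(
  motion=[
    [-0.5,-1.5,20,0.006,0.004,-0.001,5],
    [-0.5,-1.5,36.9,0.006,0.004,-0.001,5],
    [-0.5,-1.5,36.9,0.006,0.004,-0.001,5],
    [-0.5,-1.5,42,0.006,0.004,-0.001,5],
    [-0.5,-1.5,46.5,0.006,0.004,-0.001,5],
    [-0.5,-1.5,46.5,0.006,0.004,-0.001,5],
  ],
)

```text
time: 13.92
tool_pos: [428.3, -305.8, 75.3]
tool_rot: [[0.029, 1.0, -0.0], [1.0, -0.029, -0.001], [-0.001, -0.0, -1.0]]
ft_force: [0.4, -0.6, -0.1]
gripper_width: 11.7
```

```bash
python3 - <<'E'
from h import *
s=observe();print(s['tool_pos'],s['ft_force'])
a,_=capture('top');b,_=capture('side')
im=np.zeros((400,800,3),np.uint8)
def cr(p,n):
    c=get_calibration(n);k=(np.array([429,-304,50.])-np.array(c['position']))@np.array(c['rotation']);u,v=int(k[0]/k[2]*c['fx']+c['cx']),int(k[1]/k[2]*c['fy']+c['cy']);print(n,u,v);return cv2.resize(p[v-33:v+33,u-33:u+33],(400,400),interpolation=cv2.INTER_CUBIC)
im[:,:400]=cr(a,'top');im[:,400:]=cr(b,'side');cv2.imwrite('pics/tr.png',im[:,:,::-1])
E
```

```text
[ 428.28412163 -305.82905315   75.34159372] [ 0.38324776 -0.56623435 -0.12728838]
top 442 252
side 369 166
```

View pics/tr.png

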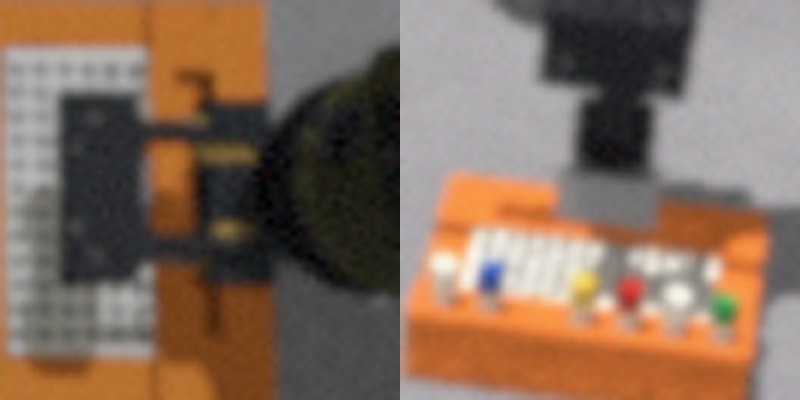

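Emit:
play_rows(
  motion=[
    [1.3,0,5,0,0,0,5],
    [1.3,0,14,0,0,0,5],
    [1.3,0,20,0,0,0,5],
    [1.3,0,23,0,0,0,5],
    [1.3,0,23,0,0,0,5],
  ],
)

```text
time: 14.43
tool_pos: [427.4, -304.6, 51.3]
tool_rot: [[0.029, 1.0, -0.002], [1.0, -0.029, 0.0], [0.0, -0.002, -1.0]]
ft_force: [-0.1, -0.6, -1.1]
gripper_width: 12.1
```

Emit:
play_rows(
  motion=[
    [0,0,1,0,0,0,5],
    [0,0,2,0,0,0,5],
    [0,0,2,0,0,0,5],
  ],
)

```text
time: 14.68
tool_pos: [428.1, -304.9, 50.3]
tool_rot: [[0.029, 1.0, -0.0], [1.0, -0.029, -0.001], [-0.001, -0.0, -1.0]]
ft_force: [0.6, 0.3, -0.9]
gripper_width: 11.9
```

Emit:
play_rows(
  motion=[
    [0,0,0.5,0,0,0,5],
    [0,0,0.9,0,0,0,5],
    [0,0,0.9,0,0,0,5],
  ],
)

```text
time: 14.93
tool_pos: [428.2, -305.0, 50.0]
tool_rot: [[0.029, 1.0, -0.0], [1.0, -0.029, -0.001], [-0.001, -0.0, -1.0]]
ft_force: [-0.6, -0.1, 4.3]
gripper_width: 12.0
```

Emit:
play_rows(
  motion=[
    [0,0,0.3,0,0,0,5],
    [0,0,0.5,0,0,0,5],
    [0,0,0.5,0,0,0,5],
  ],
)

```text
time: 15.18
tool_pos: [428.4, -305.0, 49.9]
tool_rot: [[0.029, 1.0, 0.0], [1.0, -0.029, -0.002], [-0.002, 0.0, -1.0]]
ft_force: [-1.4, 1.6, 9.8]
gripper_width: 11.9
```

Emit:
play_rows(
  motion=[
    [0,0,-0.6,0,0,0,5],
    [0,0,-0.6,0,0,0,20],
    [0,0,-0.6,0,0,0,28],
    [0,0,-0.6,0,0,0,28],
    [0,0,-0.6,0,0,0,28],
    [0,0,-10,0,0,0,28],
    [0,0,-30,0,0,0,28],
    [0,0,-60,0,0,0,28],
    [0,0,-100,0,0,0,28],
    [0,0,-100,0,0,0,28],
    [0,0,-100,0,0,0,28],
  ],
)

```text
time: 16.1
tool_pos: [429.5, -305.4, 151.2]
tool_rot: [[0.03, 1.0, 0.004], [1.0, -0.03, -0.003], [-0.003, 0.004, -1.0]]
ft_force: [-0.2, -1.3, -0.9]
gripper_width: 24.6
```

Emit:
play_rows(
  motion=[
    [170,0,-60,0,0,0,28],
    [170,0,-60,0,0,0,28],
    [170,0,-60,0,0,0,28],
    [170,0,-60,0,0,0,28],
    [170,0,-60,0,0,0,28],
    [170,0,-60,0,0,0,28],
  ],
)

```text
time: 16.6
tool_pos: [433.6, -131.0, 209.6]
tool_rot: [[0.022, 1.0, 0.001], [1.0, -0.022, 0.0], [0.0, 0.001, -1.0]]
ft_force: [0.2, -0.9, 0.4]
gripper_width: 24.9
```

```bash
python3 - <<'E'
from h import *
s=observe();print(s['time'],s['tool_pos'],s['ft_force'],s['gripper_width'])
a,d=capture('top');b,_=capture('side');P=cloud('top',d)
im=np.zeros((400,800,3),np.uint8)
im[:,:400]=cv2.resize(a[200:300,390:490],(400,400),interpolation=cv2.INTER_CUBIC);im[:,400:]=cv2.resize(b[120:220,320:420],(400,400),interpolation=cv2.INTER_CUBIC);cv2.imwrite('pics/end.png',im[:,:,::-1])
m=(P[...,0]>340)&(P[...,0]<520)&(P[...,1]<-270)&(P[...,1]>-345)&(P[...,2]>62)&(P[...,2]<100);q=P[m]
if len(q)>5: print('leaf',len(q),rect(q[:,:2]),np.nanpercentile(q[:,2],[50,95]))
E
```

```text
16.6 [ 433.60340635 -130.96046472  209.59094295] [ 0.24787871 -0.93593724  0.40333495] 24.85879381635886
```

View pics/end.png

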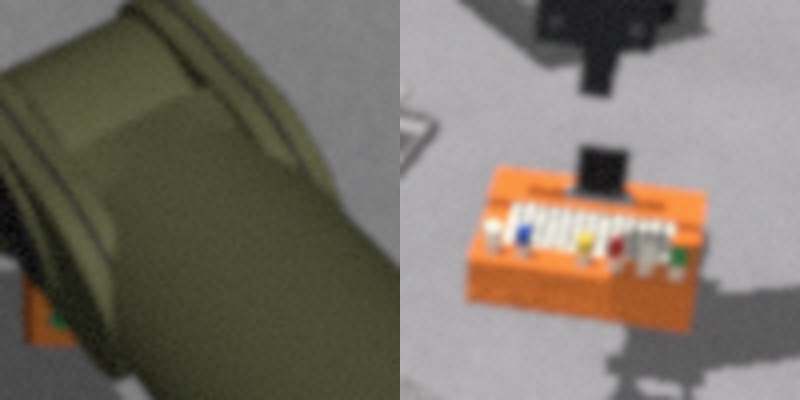

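```bash
python3 -c "
from bench import *
print(job_done())"
```

```text
the job is handed in; nothing more can be done
None
```

The job is handed in: the first leaf I tried, the one from the rack's +y slot, seated fully, so the thread pitch is 6 mm. It now stands on its teeth in the trough of the orange work rack. The other two leaves were never touched. The clock read about 16.6 s at hand-in.

**Seating**
- **Drop:** the leaf went about 2.8 mm deeper from tips-on-crests to seated. A 6 mm match should drop about 3.1 mm, and a wrong leaf at most about 2.1 mm.
- **Stability:** the height stayed at 53.6–53.7 mm when I pushed the leaf along the axis both ways. It seated again about 5.8 mm further along the thread. I held it there for 1 s at about 25 N, square to within 0.2 degrees.
- **Pitch in the images:** both starting images also showed a distinct peak at 6 mm, though not the strongest one.

**Placing**
- The teeth touched the trough floor at the expected height. After release, the side picture shows the leaf upright in the trough, with the gripper well clear.

**Checks that failed or disagreed**
- The seated height was about 1.1 mm above what I had worked out from the cameras. The crest contact was off by about the same amount, so I put it down to camera error.
- One extra probe, meant to land on a crest, landed near the next groove instead and gave no crest reading.
- My last top-camera check of the trough was blocked by the arm, so only the side view confirms the final placement.
- I did not try the other leaves for comparison.

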